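Ease and re-set the projector's ratchet clamp

ROBOT

A 7-joint arm with a two-finger parallel gripper is mounted at the origin on the work surface. World frame = base frame: x ahead of the robot, y to its left, z up, the work surface at z = 0. Lengths are in m, angles in rad, forces in N, time in s.
With the tool pointing down it reaches from about 0.4 to 0.9 m from the base axis. Payload 5.5 kg.
Tool frame: the origin (TCP) lies at the very end of the fingers, on their centre line; the grasp point (between the pads) lies 19 mm behind it; x points along the fingers, y is the direction in which the jaws open and shut, and the axes are right-handed (so a half turn about x gives the same grasp; the last joint's range is limited). The gripper opens to 85 mm and grips with 20 to 120 N. Pads are 22 mm wide; open, the fingers measure 114 mm over their backs; the gripper's body (76 mm by 85 mm) begins 54 mm behind the grasp point. The pads swing forward as they close: fully open they stand 13 mm farther back than shut.
Start: joints at [1.54, 0.501, -0.427, 1.55, 0.221, 1.138, -0.21], TCP at [0.188, -0.622, 0.231] pointing down, gripper open.
Joint ranges: [-2.88, 2.88], [-0.31, 2.03], [-1.54, 1.56], [0.2, 2.42], [-1.41, 4.55], [0.19, 2.02], [-2.57, 2.57]. Speed limits (rad/s): [2.57, 2.57, 3.14, 3.14, 3.14, 3.14, 3.14].

INTERFACE

Orientations are given as a unit quaternion [w, x, y, z].
In Python, from cell import ctrl, viewer gives the robot as it stands.
- The arm moves only by the tool carry_out, never from a script. Its argument "series" is a list of rows, each an object with "delta_pos": the shift along the tool's x, y, z in cm, a list of three; "delta_rot": the turn, a rotation vector about the tool's x, y, z in rad, a list of three. In form: [{"delta_pos": [dx, dy, dz], "delta_rot": [wx, wy, wz]}, ...]. A call has 1 to 20 rows; each row is the pose to reach, as a shift and turn from the pose measured when the call began, along the tool's axes at that moment; what a row does not reach only later rows make up. A row lasts 1/8 s, in which the tool goes at most 62.5 mm and 10.7 degrees, less where a joint would pass 70% of its speed; a pose out of reach is approached as far as the arm can. A call with a gripper value outside its range is refused whole. "fingers" is the opening, from -1 (shut) to 1 (fully open), set as the call begins (left out, the last holds). The fingers move at their own pace and stop on an object; the grip force is fixed at half the most. Time passes only in rows, so rows that repeat a pose let the fingers close. It gives the time, the measured TCP pose, the force and the opening at its end, in the units of the state.
- ctrl.observe(): the state, without advancing time (a new reading comes with each control period).
- viewer.snapshot(name): name is "side" or "top" or "wrist"; returns (picture, depth): 420x560x3 uint8, red, green, blue; 420x560 float32, m along the optical axis (not along the pixel's ray), 0 where there is no reading.
- viewer.camera_params(name): a dict with "fx", "fy", "cx", "cy" (pixels), "distortion" ([k1, k2, p1, p2, k3] as OpenCV has them; the pictures are not rectified), "R" (3x3) and "t" (3): a world point X has camera coordinates R X + t. Camera axes: x right, y down, z forward; pixel columns grow to the right and rows downward; lengths in m; the calibration is good to about 2 mm. A picture is of the moment at which its call begins: read the wrist's pose just before it. camera_params takes no time and is no camera call; for the wrist camera it gives the pose at the moment of the call.
- ctrl.close_job(): hands the job in, once; it reports no verdict.
The state is a dict: "t": time; "joint_positions": joint angles; "qd": joint speeds; "joint_efforts": joint torques, N m; "tcp_pos": TCP position; "ee_rot": TCP orientation; "contact_force": force on the tool from outside, world axes, zero at the start; "wrist_torque": the same for the moment, N m; "width": finger opening in m.
Only numpy, scipy, OpenCV 4.12 (cv2) and the standard library are available. Lean on these libraries where they do the work, as an engineer would, in place of code of your own. Each camera call takes 0.05 s, during which the arm holds its last target.

TASK

The ratchet clamp holding the projector on its stand has been wound far too tight. Free the pawl, turn the knob back until the clamp is fully open, then put the pawl back in and tighten the knob click by click until the clamp just takes hold, stopping at the first click that leaves it gripping. Never force the knob against the pawl, leave the things around it alone, and let go at the end.

Things in the scene. Friction and masses are not known exactly. Their poses are not given: they have to be found in the camera images.
- knob_grip (a point): Point on the vertical axis of the round, fluted black knob (50 mm across, from 62 to 94 mm above the table); this point is 80 mm above the table, 14 mm below the knob's top. The frame turns with the knob; the white mark on the knob's top points along its x axis.
- knob (a joint): Angle of knob, ratchet wheel and cam in rad, growing clockwise seen from above, which tightens. 0 = fully open, against a stop; 2.2 to 2.6 at the start. Slack, it turns with about 0.1 N m, and the pawl adds or takes up to 0.2 N m in passing each tooth. Freed of the pawl it runs back by itself until it is slack (at 0.15 to 1.75), no further; the rest is turned by hand.
- wheel (a point): Centre of the toothed steel ratchet wheel under the knob (87 mm across, 46 to 56 mm above the table; this point at 51 mm). With the pawl in, the clicks are at knob angles of 0.17, 0.44, 0.70, 0.96, 1.22, 1.48, 1.75 rad and on, every 0.262 rad (up to 0.04 less at rest under load). Let go, the knob runs back on to the last click passed; go 0.05 rad past one to be sure of it. Stand's frame.
- bite (a point): Centre of the grey drum (106 mm across, 20 to 44 mm high; this point at 34 mm) under the wheel. Inside, unseen, the clamp bites at a knob angle of 0.4 to 1.5 rad, different each time; its rubber pad settles once freed, so not where the knob ran back to, but up to 0.3 rad off. There the resistance to tightening jumps by about 0.3 N m, then grows 0.09 N m a click. The stand's frame.
- cam: 30 mm cam arm on the knob's shaft in the grey drum, out of sight, pressing on the clamp's spring 25 mm from the axis; origin on the axis at table height. Its force is the clamp's hold: 0 slack, about 12 N at the bite, 3.5 N more a click. Right hold: 3 to 16.6 N, the first click past the bite (the next one if the bite came just at a click). Over 60 N breaks it.
- pawl_tab (a point): Centre of the upright red tab of the pawl slide: 24 mm wide (its x), 12 mm thick (its y), 54 to 88 mm above the table, this point at 74 mm. With the pawl in, it stands 82 mm from the knob's axis on the stand's -y side. Pulled along its -y (straight away from the knob) it frees the pawl; pushed along +y it puts it back. It stays where left; moving it takes 5 to 15 N.
- pawl (a joint): Travel of the pawl slide in m: 0 = in, against its inner stop; 0.014 = out, against its outer stop. The pawl is clear of the teeth from about 0.008 on. Put it back to the inner stop (under 0.003).
- pawl_tip: Brass tip of the pawl, a 5 mm pin on a light spring (1 to 4 N), riding over the wheel's teeth; frame like the stand's, origin on the knob's axis at table height while the pawl is in. It carries up to 35 N at the start and breaks over 60 N: with the pawl in, a gripped knob must not be turned back even 0.03 rad behind a click.
- stand: Fixed projector stand: black plate 220 (x) by 430 mm (y), 20 mm thick. Origin on the knob's axis at table height, 130 mm from the plate's -y end. The white projector (200 x 200 mm, top 106 mm above the table) covers y = 90 to 290 mm. An aluminium guide lies under the pawl slide.
- remote: Black remote control 160 x 45 x 18 mm, lying on the projector; leave alone. Origin under its centre.
- lens_cap: Grey lens cap, 60 mm across, 10 mm high, lying on the stand's plate; leave alone. Origin under its centre.
- mug: Blue mug 82 mm across, 95 mm tall; leave alone. Origin under its centre.
- screwdriver: Screwdriver lying on the table; leave alone. Origin under its centre.
- disc_case: Blue disc case 136 x 172 x 14 mm; leave alone. Origin under its centre.

How it is judged:
On the way, in this order (a step that is already met when the one before it is completed fails the run):
1. the pawl is pulled out, clear of the teeth (value of joint pawl above 0.01 m), for 0.2 s.
2. the knob is turned back fully open, with the pawl out (value of joint knob below 0.1 rad and value of joint pawl above 0.008 m), for 0.2 s.
3. the pawl is put back in while the clamp is still slack (value of joint pawl below 0.003 m and contact force between cam and anything else below 1 N), for 0.2 s.
At the end, for the whole second after the job is handed in: The pawl is in (within 3 mm of its inner stop), the knob is at rest on a click, and the clamp holds with 3 to 16.6 N, that is at the first click past its bite (contact force between cam and anything else between 3 and 16.6 N and value of joint pawl below 0.003 m and velocity of joint knob between -0.05 and 0.05 rad/s); the robot touches nothing.
It fails at once if the knob is forced back against the pawl (over 60 N on the pawl's tip) (contact force between pawl_tip and anything else above 60 N).
It fails at once if the clamp is crushed (over 60 N) (contact force between cam and anything else above 60 N).
It fails at once if something around is disturbed (moved over 20 mm) (distance of any of remote, lens_cap, mug, screwdriver, disc_case from where it was at the start of the episode above 0.02 m).
It also fails if it takes over 72 s, if anything falls off the work surface, if the arm or the gripper's body presses on something with over 40 N, if the wrist force passes 120 N, or if a joint passes its speed limit or range.

## Working session

There is one attempt and no reset: what is moved stays moved. The work goes in short steps, Python scripts to look and compute and a tool call to move; the robot and the scene stay as the last step left them, time stands still between calls to the robot, and variables do not carry over. Pictures are saved under pics/ and viewed, and the job is handed in when it is done.

Besides the shell and the picture viewer there is one more tool, called after "Call:" as name(argument=value, ...), one argument or row to a line, values as JSON. carry_out: Moves the arm, as the interface text tells. Its arguments: {"type":"object","properties":{"series":{"type":"array"},"fingers":{"type":"number"}},"required":["series"]}

```bash
ls; mkdir -p pics; python3 - <<'E'
from cell import ctrl, viewer
import cv2
s=ctrl.observe(); print({k:s[k] for k in s})
for n in ["top","side","wrist"]:
    p,d=viewer.snapshot(n); cv2.imwrite(f"pics/{n}0.png",p[:,:,::-1]); 
    import numpy as np; np.savez(f"{n}0.npz",p=p,d=d); print(n,viewer.camera_params(n))
E
```

```text
pics
{'t': 0.0, 'joint_positions': array([ 1.54019667,  0.5018352 , -0.42678035,  1.55148405,  0.22078411,
        1.13832218, -0.21028734]), 'qd': array([-1.31613651e-04,  3.62194964e-04,  4.10061209e-04,  1.02345689e-03,
       -2.07826973e-03,  2.16595718e-03, -7.86277522e-06]), 'joint_efforts': array([-6.52959926e-06, -5.69518018e+01, -5.81610247e+00, -2.80939972e+01,
        1.06871614e-02,  1.18358820e-02,  3.42647255e-06]), 'tcp_pos': array([ 0.18798018, -0.6214718 ,  0.23025217]), 'ee_rot': array([-0.10282022, -0.69940657, -0.10422167,  0.69956865]), 'contact_force': array([-0.28544637, -0.29654145, -0.1643958 ]), 'wrist_torque': array([ 0.1200933 ,  0.0197821 , -0.01279248]), 'width': 0.08539613784350655}
top {'fx': 418.9078214594643, 'fy': 418.9078214594643, 'cx': 274.81018653107037, 'cy': 209.0915125605612, 'distortion': array([0.00394882, 0.        , 0.        , 0.        , 0.        ]), 'R': array([[-0.02492354, -0.99968563, -0.00273028],
       [-0.99779702,  0.02504423, -0.06143201],
       [ 0.06148108,  0.00119316, -0.99810754]]), 't': array([-0.00297995,  0.47261259
[... 152 characters left out ...]
000316,  0.        ,  0.        ,  0.        ,  0.        ]), 'R': array([[-0.870655  , -0.49188811, -0.00244121],
       [-0.38814017,  0.69005016, -0.61088295],
       [ 0.30217061, -0.53092077, -0.79171716]]), 't': array([0.39280125, 0.25057146, 0.97515439])}
wrist {'fx': 331.76794759271627, 'fy': 331.76794759271627, 'cx': 273.74360823643286, 'cy': 210.2945086432779, 'distortion': array([-0.04357946,  0.        ,  0.        ,  0.        ,  0.        ]), 'R': array([[ 2.88699062e-01, -9.57419848e-01, -2.93292108e-04],
       [-9.10800282e-01, -2.74735863e-01,  3.08160757e-01],
       [-2.95119803e-01, -8.86985912e-02, -9.51334253e-01]]), 't': array([-0.64962628, -0.03886731,  0.3806584 ])}
```

View pics/top0.png

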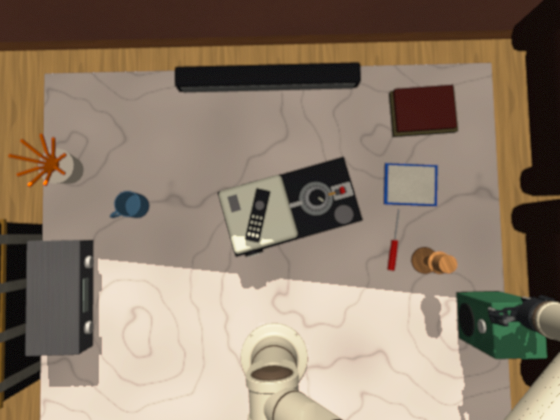

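View pics/side0.png

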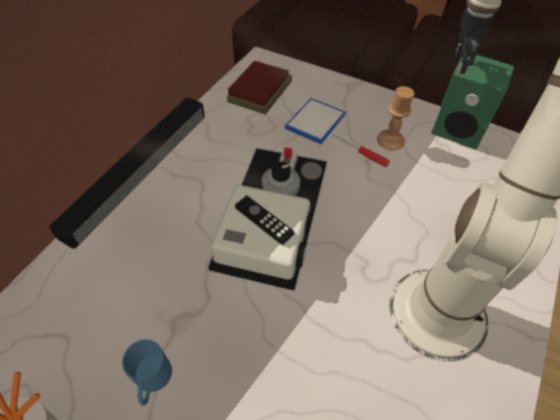

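View pics/wrist0.png

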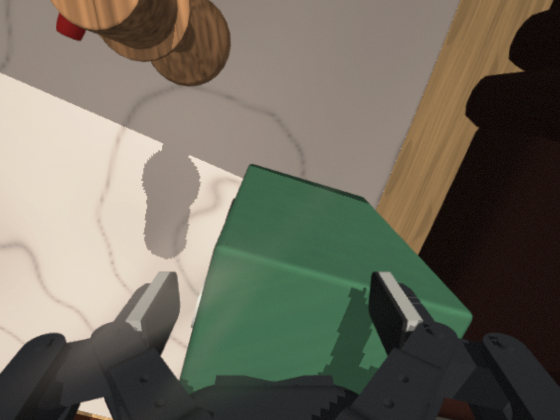

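The top view shows the knob near (317,198), the red tab near (342,190) and the projector to the left. The mug is at (131,205). I'll zoom in and measure.

```bash
cat > h.py <<'E'
import numpy as np, cv2
from scipy.spatial.transform import Rotation as R
from cell import ctrl, viewer
def ray(c,uv):
    K=np.array([[c['fx'],0,c['cx']],[0,c['fy'],c['cy']],[0,0,1]])
    u=cv2.undistortPoints(np.array(uv,float).reshape(-1,1,2),K,np.array(c['distortion'])).reshape(-1,2)
    d=np.c_[u,np.ones(len(u))]@c['R']   # R^T d
    o=-c['R'].T@c['t']
    return o,d
def onz(c,uv,z):
    o,d=ray(c,uv); s=(z-o[2])/d[:,2]
    return o+d*s[:,None]
def proj(c,X):
    K=np.array([[c['fx'],0,c['cx']],[0,c['fy'],c['cy']],[0,0,1]])
    r,_=cv2.Rodrigues(c['R'])
    return cv2.projectPoints(np.array(X,float).reshape(-1,1,3),r,c['t'],K,np.array(c['distortion']))[0].reshape(-1,2)
def rot(s): q=s['ee_rot']; return R.from_quat([q[1],q[2],q[3],q[0]])
E
python3 - <<'E'
from h import *
p=np.load("top0.npz")['p'][:,:,::-1]
cv2.imwrite("pics/topz.png",cv2.resize(p[145:265,210:370],None,fx=5,fy=5,interpolation=cv2.INTER_CUBIC))
p=np.load("side0.npz")['p'][:,:,::-1]
cv2.imwrite("pics/sidez.png",cv2.resize(p[130:240,210:350],None,fx=5,fy=5,interpolation=cv2.INTER_CUBIC))
c=viewer.camera_params("top")
p=np.load("top0.npz")['p'].astype(int)
m=(p[...,0]>110)&(p[...,1]<60)&(p[...,2]<60); 
n,l,st,ce=cv2.connectedComponentsWithStats(m.astype(np.uint8))
for i in range(1,n):
  if st[i,4]>5: print(st[i],ce[i],onz(c,ce[i],0.088))
s=ctrl.observe(); print(rot(s).as_matrix())
E
```

```text
[ 49 155   6   5  14] [ 52.07142857 156.71428571] [[0.64754362 0.67029576 0.088     ]]
[ 47 159   4   3   7] [ 48.28571429 159.71428571] [[0.63846013 0.68192773 0.088     ]]
[ 43 163  11  17  70] [ 48.18571429 168.84285714] [[0.60999076 0.6820131  0.088     ]]
[ 55 162   3   5   7] [ 56.14285714 163.57142857] [[0.62581306 0.6575639  0.088     ]]
[340 187   5   7  23] [342.30434783 189.65217391] [[ 0.52257553 -0.22404274  0.088     ]]
[388 240  10  30 188] [392.37234043 254.83510638] [[ 0.31928912 -0.36947254  0.088     ]]
[[-3.76924151e-04  2.89647629e-01 -9.57133276e-01]
 [ 1.52313967e-03 -9.57132068e-01 -2.89647863e-01]
 [-9.99998769e-01 -1.56702294e-03 -8.04076031e-05]]
```

View pics/topz.png

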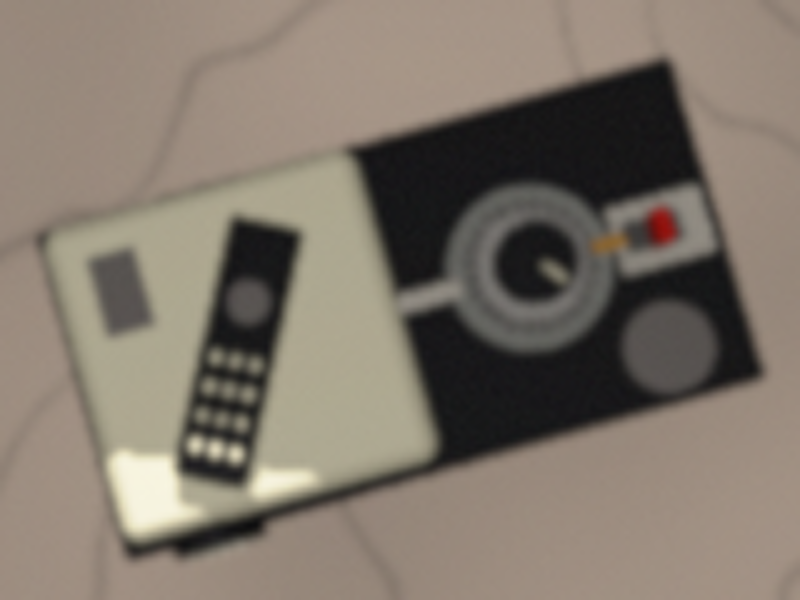

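View pics/sidez.png

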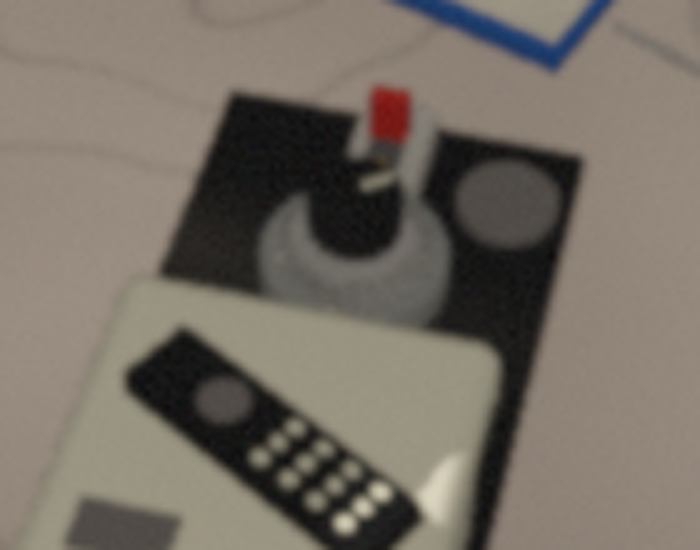

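```bash
python3 - <<'E'
from h import *
c=viewer.camera_params("top"); cs=viewer.camera_params("side")
z=lambda x,y:[210+(x+.5)/5-.5,145+(y+.5)/5-.5]
zs=lambda x,y:[210+(x+.5)/5-.5,130+(y+.5)/5-.5]
A=onz(c,z(669,59),.02)[0];B=onz(c,z(763,376),.02)[0];C=onz(c,z(130,556),.02)[0]
print("corners",A,B,C,np.linalg.norm(A-B),np.linalg.norm(B-C))
# stand x axis / y axis; y=from B to C
yv=(C-B)/np.linalg.norm(C-B); print("y",yv,"from AB",(A-B)/np.linalg.norm(A-B))
M=(A+B)/2; print("axis from plate",M+yv*.13)
k=onz(c,z(535,262),.094)[0]; print("knob top",k)
w=onz(c,z(531,268),.056)[0]; print("wheel",w)
t=onz(c,z(662,226),.088)[0]; print("tab",t, np.linalg.norm((t-k)[:2]), (k-t)[:2]/np.linalg.norm((t-k)[:2]))
m0=onz(c,z(543,263),.094)[0];m1=onz(c,z(566,283),.094)[0];print("mark",m1,np.degrees(np.arctan2(*(m1-k)[[1,0]])))
print("side knob",onz(cs,zs(355,210),.094), "side tab top",onz(cs,zs(391,92),.088))
E
```

```text
corners [ 0.6383077  -0.24237959  0.02      ] [ 0.43038195 -0.29575421  0.02      ] [0.32495902 0.11483642 0.02      ] 0.21466710708961093 0.42390878185895176
y [-0.24869249  0.96858249  0.        ] from AB [0.96859623 0.24863899 0.        ]
axis from plate [ 0.5020148  -0.14315118  0.02      ]
knob top [ 0.50135298 -0.14368512  0.094     ]
wheel [ 0.50097043 -0.14483252  0.056     ]
tab [ 0.52214233 -0.22309108  0.088     ] 0.08208229405730107 [-0.25327447  0.96739446]
mark [ 0.48798766 -0.16223622  0.094     ] -125.77121985657008
side knob [[ 0.49685725 -0.13314162  0.094     ]] side tab top [[ 0.52471634 -0.22654802  0.088     ]]
```

```bash
python3 - <<'E'
from h import *
c=viewer.camera_params("top"); D=np.load("top0.npz")['d']
for u,v in [(447,264),(425,259),(480,320),(505,318),(470,305)]:
    d=D[v-2:v+3,u-2:u+3]; o,dr=ray(c,[u,v]); print((u,v),o+dr[0]*np.median(d))
s=ctrl.observe(); Rm=rot(s).as_matrix()
tg=np.array([.5222,-.2231,.20]); print(Rm.T@(tg-s['tcp_pos'])*100, np.degrees(np.arctan2(Rm[1,1],Rm[0,1])))
E
```

```text
(447, 264) [ 0.29558963 -0.4928247   0.19033571]
(425, 259) [ 0.30219108 -0.47908455  0.05668594]
(480, 320) [ 0.1335872  -0.58880733  0.16384867]
(505, 318) [ 0.17571619 -0.56196059  0.34748278]
(470, 305) [ 0.1654317  -0.59055389  0.10254778]
[  3.09606306 -28.46039109 -43.52422141] -73.16311742507622
```

Call:
carry_out(
  series=[
    {"delta_pos":[-4,0,0],"delta_rot":[0,0,0]},
    {"delta_pos":[-8,0,0],"delta_rot":[0,0,0]},
    {"delta_pos":[-10,-3,-4],"delta_rot":[0.04,0,0]},
    {"delta_pos":[-10,-6,-8],"delta_rot":[0.04,0,0]},
    {"delta_pos":[-10,-9,-13],"delta_rot":[0.04,0,0]},
    {"delta_pos":[-10,-12,-18],"delta_rot":[0.04,0,0]},
    {"delta_pos":[-10,-15,-23],"delta_rot":[0.04,0,0]},
    {"delta_pos":[-10,-18,-28],"delta_rot":[0.04,0,0]},
    {"delta_pos":[-9,-21,-32],"delta_rot":[0.04,0,0]},
    {"delta_pos":[-7,-24,-36],"delta_rot":[0.04,0,0]},
    {"delta_pos":[-5,-27,-40],"delta_rot":[0.04,0,0]},
    {"delta_pos":[-4,-28.5,-43.5],"delta_rot":[0.04,0,0]},
    {"delta_pos":[-4,-28.5,-43.5],"delta_rot":[0.04,0,0]},
    {"delta_pos":[-4,-28.5,-43.5],"delta_rot":[0.04,0,0]},
    {"delta_pos":[-4,-28.5,-43.5],"delta_rot":[0.04,0,0]},
  ],
  fingers=0.1,
)

```text
t: 2.02
tcp_pos: [0.5211, -0.2246, 0.2712]
ee_rot: [-0.088, -0.701, -0.089, 0.702]
contact_force: [-0.2, -0.1, 0.8]
width: 0.0471
```

```bash
python3 - <<'E'
from h import *
s=ctrl.observe(); print(s['t'],s['tcp_pos'],rot(s).as_matrix(),s['width'],s['joint_positions'],s['wrist_torque'],s['contact_force'])
c=viewer.camera_params("wrist");p,d=viewer.snapshot("wrist"); cv2.imwrite("pics/wrist1.png",p[:,:,::-1]); np.savez("wrist1.npz",p=p,d=d,**c)
E
```

```text
2.025 [ 0.52107674 -0.22458937  0.27116206] [[-5.92317868e-04  2.48633212e-01 -9.68597530e-01]
 [ 5.61081181e-04 -9.68597465e-01 -2.48633539e-01]
 [-9.99999667e-01 -6.90731933e-04  4.34214169e-04]] 0.0470927090424399 [ 0.89553673  0.3538272  -0.67317237  1.71114327  0.23737703  1.16054095
 -1.1625869 ] [-0.03816413  0.00402754 -0.04220004] [-0.23235096 -0.10492902  0.77266608]
```

View pics/wrist1.png

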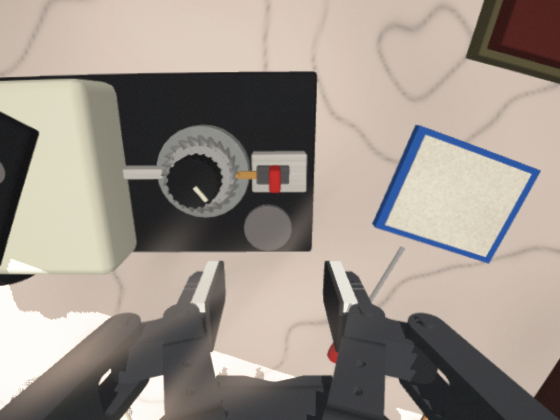

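The wrist view shows the knob top near (193,180), its mark ending near (207,201), and the tab near (275,178). The pads are at the bottom. I'll zoom in for precision.

```bash
python3 - <<'E'
from h import *
p=np.load("wrist1.npz")['p'][:,:,::-1]
cv2.imwrite("pics/w1z.png",cv2.resize(p[110:260,130:330],None,fx=4,fy=4,interpolation=cv2.INTER_CUBIC))
E
```

```text
(no output)
```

View pics/w1z.png

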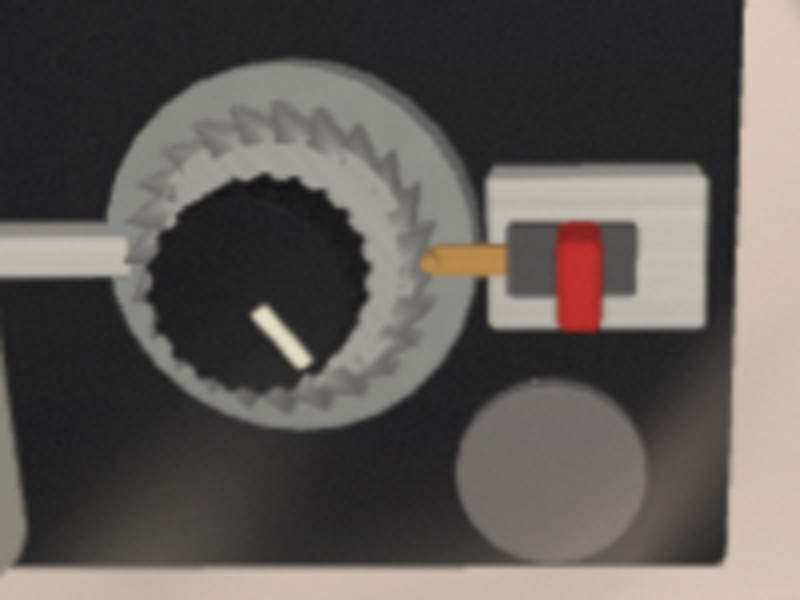

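```bash
python3 - <<'E'
from h import *
c=np.load("wrist1.npz")
z=lambda x,y:[130+(x+.5)/4-.5,110+(y+.5)/4-.5]
k=onz(c,z(258,286),.094)[0]; t=onz(c,z(580,287),.088)[0]
m0,m1=onz(c,[z(256,310),z(307,363)],.094)
print(k,t,t-k,np.linalg.norm((t-k)[:2]))
for a in (m1-m0,m1-k): print(np.degrees(np.arctan2(a[1],a[0])))
d=(k-t)[:2]; print("y dir deg",np.degrees(np.arctan2(d[1],d[0])))
A=onz(c,z(744,5),.02)[0];B=onz(c,z(724,560),.02)[0];a=A-B;print("plate edge",np.degrees(np.arctan2(a[1],a[0])),(A+B)/2)
s=ctrl.observe();Rm=rot(s).as_matrix();print(Rm.T@(np.r_[t[:2],.058]-s['tcp_pos'])*100)
E
```

```text
[ 0.5076398  -0.14695718  0.094     ] [ 0.52572096 -0.22462455  0.088     ] [ 0.01808116 -0.07766738 -0.006     ] 0.07974427767761338
-124.79551377162628
-136.78555195064024
y dir deg 103.10517546216444
plate edge 14.370716560379181 [ 0.51822314 -0.27517455  0.02      ]
[21.32251671  0.13444397 -0.44809478]
```

```bash
python3 - <<'E'
from h import *
c=np.load("wrist1.npz");p=c['p'][:,:,::-1]
print("cam",-c['R'].T@c['t'])
im=cv2.resize(p[110:260,130:330],None,fx=4,fy=4,interpolation=cv2.INTER_CUBIC)
a=np.linspace(0,2*np.pi,200)
y=np.array([-.25,.968]);x=np.array([.968,.25]);k=np.array([.5014,-.1436])
def dr(X,col):
    q=(proj(c,X)-[130,110]+.5)*4-.5
    cv2.polylines(im,[np.round(q).astype(int)],True,col,1)
for r,zz,col in ((.025,.094,(0,255,0)),(.0435,.056,(255,255,0)),(.053,.044,(0,255,255))):
    dr(np.c_[k[0]+r*np.cos(a),k[1]+r*np.sin(a),0*a+zz],col)
t=k-.082*y
dr([np.r_[t+x*i*.012+y*j*.006,.088] for i,j in((1,1),(1,-1),(-1,-1),(-1,1))],(0,255,0))
cv2.imwrite("pics/w1o.png",im)
E
```

```text
cam [ 0.59845246 -0.2049426   0.41452802]
```

View pics/w1o.png

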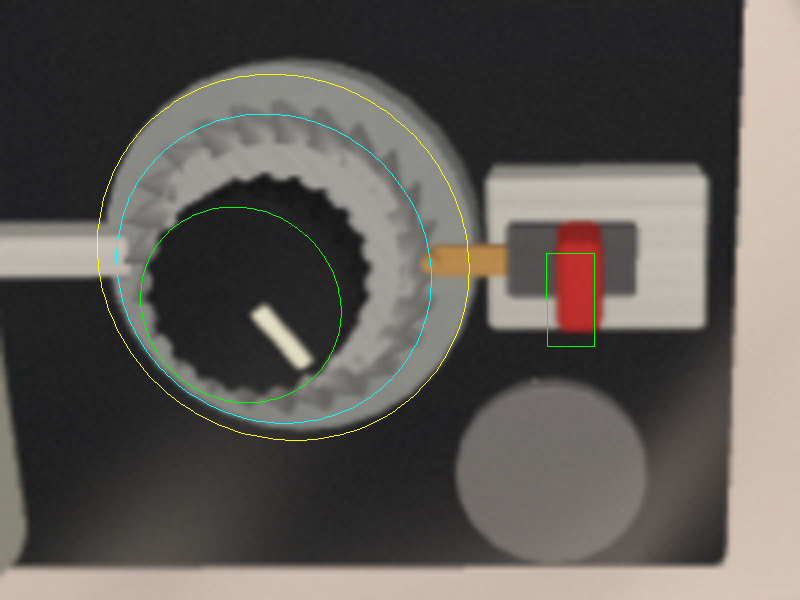

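Call:
carry_out(
  series=[
    {"delta_pos":[5,0,-0.25],"delta_rot":[0,0,0]},
    {"delta_pos":[10,0,-0.25],"delta_rot":[0,0,0]},
    {"delta_pos":[14.5,0,-0.25],"delta_rot":[0,0,0]},
    {"delta_pos":[14.5,0,-0.25],"delta_rot":[0,0,0]},
    {"delta_pos":[14.5,0,-0.25],"delta_rot":[0,0,0]},
  ],
  fingers=-0.25,
)

```text
t: 2.7
tcp_pos: [0.5245, -0.2246, 0.1279]
ee_rot: [0.088, 0.702, 0.088, -0.701]
contact_force: [0.6, 0.2, -0.4]
width: 0.0321
```

```bash
cat > look.py <<'E'
import sys
from h import *
n=sys.argv[1]; k=np.array([float(sys.argv[2]),float(sys.argv[3])]) if len(sys.argv)>3 else None
off=float(sys.argv[4]) if len(sys.argv)>4 else 0
s=ctrl.observe(); print(s['t'],s['tcp_pos'],s['width'],s['joint_positions'].round(3),s['wrist_torque'].round(3),s['contact_force'].round(2))
c=viewer.camera_params("wrist");p,d=viewer.snapshot("wrist"); np.savez(n+".npz",p=p,d=d,**c)
im=np.ascontiguousarray(p[:,:,::-1])
a=np.linspace(0,2*np.pi,200)
y=np.array([-.25,.968]);x=np.array([.968,.25])
def dr(X,col): cv2.polylines(im,[np.round(proj(c,X)).astype(int)],True,col,1)
if k is not None:
  for r,zz,col in ((.025,.094,(0,255,0)),(.053,.044,(0,255,255))):
    dr(np.c_[k[0]+r*np.cos(a),k[1]+r*np.sin(a),0*a+zz],col)
  t=k-(.082+off)*y
  dr([np.r_[t+x*i*.012+y*j*.006,.088] for i,j in((1,1),(1,-1),(-1,-1),(-1,1))],(0,255,0))
cv2.imwrite("pics/"+n+".png",im)
E
python3 look.py w2 .5048 -.145
```

```text
2.7 [ 0.52447688 -0.22459898  0.12794658] 0.03210056298577337 [ 0.827  0.523 -0.605  1.838  0.372  0.894 -1.273] [0.018 0.008 0.01 ] [ 0.59  0.2  -0.4 ]
```

View pics/w2.png

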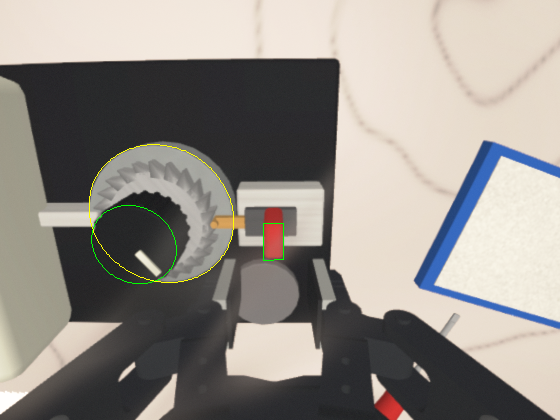

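The overlay agrees with the picture: the tab is at (273,240), between the pads at x = 228 and 322. Descending and closing.

Call:
carry_out(
  series=[
    {"delta_pos":[3.5,0,0],"delta_rot":[0,0,0]},
    {"delta_pos":[6.8,0,0],"delta_rot":[0,0,0]},
    {"delta_pos":[6.8,0,0],"delta_rot":[0,0,0]},
    {"delta_pos":[6.8,0,0],"delta_rot":[0,0,0]},
  ],
)

```text
t: 3.25
tcp_pos: [0.5269, -0.2253, 0.0628]
ee_rot: [0.089, 0.704, 0.087, -0.7]
contact_force: [0.1, 0.5, 0.1]
width: 0.032
```

Call:
carry_out(
  series=[
    {"delta_pos":[0,0,0],"delta_rot":[0,0,0]},
    {"delta_pos":[0,0,0],"delta_rot":[0,0,0]},
    {"delta_pos":[0,0,0],"delta_rot":[0,0,0]},
    {"delta_pos":[0,0,0],"delta_rot":[0,0,0]},
  ],
  fingers=-0.9,
)

```text
t: 3.75
tcp_pos: [0.5282, -0.2254, 0.065]
ee_rot: [0.09, 0.704, 0.087, -0.699]
contact_force: [-2.6, 1.2, 7.6]
width: 0.0109
```

Tab gripped (width about 11 mm). Pulling out along tool +y.

Call:
carry_out(
  series=[
    {"delta_pos":[0,0.5,0],"delta_rot":[0,0,0]},
    {"delta_pos":[0,1.0,0],"delta_rot":[0,0,0]},
    {"delta_pos":[0,1.4,0],"delta_rot":[0,0,0]},
    {"delta_pos":[0,1.4,0],"delta_rot":[0,0,0]},
    {"delta_pos":[0,1.4,0],"delta_rot":[0,0,0]},
  ],
)

```text
t: 4.38
tcp_pos: [0.5311, -0.2372, 0.0651]
ee_rot: [0.09, 0.704, 0.088, -0.699]
contact_force: [-2.2, 4.5, -0.8]
width: 0.0109
```

```bash
python3 look.py w3 .5048 -.145 .014
```

```text
4.375 [ 0.53106288 -0.23718593  0.06507812] 0.010941611272050806 [ 0.796  0.623 -0.552  1.847  0.445  0.789 -1.308] [1.094 0.386 0.051] [-2.16  4.52 -0.77]
```

View pics/w3.png

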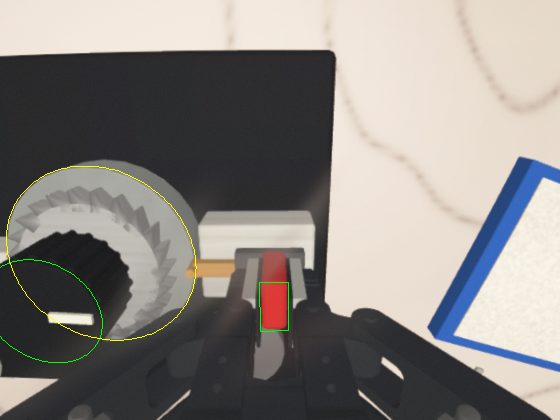

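The tab moved 12 mm and the knob ran back, since its mark now points right at (70,319). Pulling a little more towards the stop, then releasing and lifting.

Call:
carry_out(
  series=[
    {"delta_pos":[0,0.35,0],"delta_rot":[0,0,0]},
    {"delta_pos":[0,0.35,0],"delta_rot":[0,0,0]},
    {"delta_pos":[0,0.35,0],"delta_rot":[0,0,0]},
  ],
)

```text
t: 4.8
tcp_pos: [0.5311, -0.2372, 0.065]
ee_rot: [0.089, 0.703, 0.09, -0.7]
contact_force: [-3.6, 8.5, 1.0]
width: 0.0109
```

Call:
carry_out(
  series=[
    {"delta_pos":[0,0,0],"delta_rot":[0,0,0]},
    {"delta_pos":[0,0,0],"delta_rot":[0,0,0]},
    {"delta_pos":[0,0,0],"delta_rot":[0,0,0]},
  ],
  fingers=-0.25,
)

```text
t: 5.18
tcp_pos: [0.5316, -0.2383, 0.0656]
ee_rot: [0.089, 0.704, 0.089, -0.699]
contact_force: [0.4, -0.6, -0.0]
width: 0.032
```

Call:
carry_out(
  series=[
    {"delta_pos":[-4,0,0],"delta_rot":[0,0,0]},
    {"delta_pos":[-8,0,0],"delta_rot":[0,0,0]},
    {"delta_pos":[-10,-4,0],"delta_rot":[0,0,0]},
    {"delta_pos":[-10,-7,0],"delta_rot":[0,0,0]},
    {"delta_pos":[-10,-7,0],"delta_rot":[0,0,0]},
    {"delta_pos":[-10,-7,0],"delta_rot":[0,0,0]},
  ],
)

```text
t: 5.92
tcp_pos: [0.5136, -0.1717, 0.1657]
ee_rot: [0.09, 0.704, 0.089, -0.699]
contact_force: [-0.4, -1.3, 0.5]
width: 0.0318
```

```bash
python3 look.py w4 .5048 -.145 .014; python3 -c "
from h import *
print(rot(ctrl.observe()).as_matrix())"
```

```text
5.925 [ 0.51364587 -0.1716521   0.16571251] 0.031828076012670736 [ 0.804  0.426 -0.658  1.885  0.32   0.93  -1.321] [-0.067  0.012 -0.021] [-0.4  -1.29  0.46]
[[ 6.13822107e-03  2.49128167e-01 -9.68451072e-01]
 [-2.72007990e-04 -9.68468865e-01 -2.49134468e-01]
 [-9.99981124e-01  1.79266887e-03 -5.87691114e-03]]
```

View pics/w4.png

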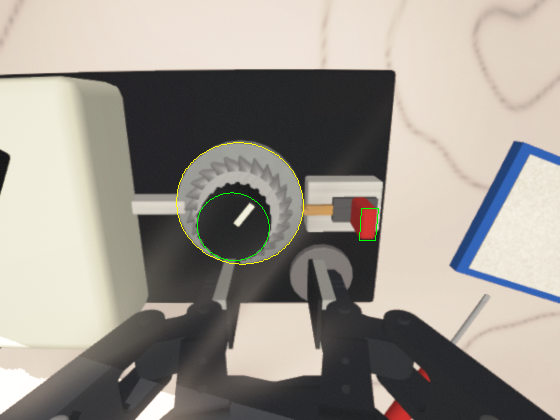

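Pawl is out and the overlay fits (knob centre about (0.5048, -0.145)). The mark at (236,223)→(252,206) points to about 0.75 rad. I'll open the fingers and descend over the knob.

```bash
python3 - <<'E'
from h import *
c=np.load("w4.npz");p=c['p'].astype(int)
k=np.array([.5048,-.145])
g=p.min(axis=2)
# mark pixels: bright inside knob top circle
yy,xx=np.mgrid[:420,:560]; ct=proj(c,[k[0],k[1],.094])[0]
m=(g>110)&((xx-ct[0])**2+(yy-ct[1])**2<28**2)
q=onz(c,np.c_[xx[m],yy[m]],.094)[:,:2]; me=q.mean(0); print(m.sum(),me)
w,v=np.linalg.eigh(np.cov((q-me).T)); d=v[:,1]; d=d if d@(me-k)>0 else -d
print(np.degrees(np.arctan2(d[1],d[0])),np.degrees(np.arctan2(*(me-k)[::-1])), "knob:",np.radians(14.45)-np.arctan2(d[1],d[0]),np.radians(14.45)-np.arctan2(*(me-k)[::-1]))
E
```

```text
165 [ 0.51514775 -0.14990748]
-23.47435044097552 -25.372918374722893 knob: 0.6619047818751862 0.6950410433918635
```

Call:
carry_out(
  series=[
    {"delta_pos":[0,-1.4,0.1],"delta_rot":[0,-0.006,0]},
    {"delta_pos":[0,-2.8,0.25],"delta_rot":[0,-0.006,0]},
    {"delta_pos":[0,-2.8,0.25],"delta_rot":[0,-0.006,0]},
    {"delta_pos":[0,-2.8,0.25],"delta_rot":[0,-0.006,0]},
    {"delta_pos":[3,-2.8,0.25],"delta_rot":[0,-0.006,0]},
    {"delta_pos":[6,-2.8,0.25],"delta_rot":[0,-0.006,0]},
    {"delta_pos":[8,-2.8,0.25],"delta_rot":[0,-0.006,0]},
    {"delta_pos":[10.2,-2.8,0.25],"delta_rot":[0,-0.006,0]},
    {"delta_pos":[10.3,-2.8,0.25],"delta_rot":[0,-0.006,0]},
    {"delta_pos":[10.3,-2.8,0.25],"delta_rot":[0,-0.006,0]},
  ],
  fingers=1,
)

```text
t: 7.22
tcp_pos: [0.5054, -0.1455, 0.063]
ee_rot: [0.089, 0.702, 0.088, -0.701]
contact_force: [-0.1, 0.2, -0.1]
width: 0.0855
```

Call:
carry_out(
  series=[
    {"delta_pos":[0,0,0],"delta_rot":[0,0,0]},
    {"delta_pos":[0,0,0],"delta_rot":[0,0,0]},
    {"delta_pos":[0,0,0],"delta_rot":[0,0,0]},
    {"delta_pos":[0,0,0],"delta_rot":[0,0,0]},
  ],
  fingers=0,
)

```text
t: 7.72
tcp_pos: [0.5058, -0.1445, 0.0642]
ee_rot: [0.09, 0.702, 0.088, -0.701]
contact_force: [-3.3, 3.4, 8.6]
width: 0.0487
```

```bash
cat > st.py <<'E'
from h import *
s=ctrl.observe(); r=rot(s).as_matrix()
print(s['t'],s['tcp_pos'].round(4),"w",round(s['width'],4),"yaw",round(np.arctan2(r[1,1],r[0,1]),4),"down",(-r[2]).round(4),"j7",s['joint_positions'][6].round(3),"T",s['wrist_torque'].round(3),"F",s['contact_force'].round(2), "tau7",s['joint_efforts'][6].round(3))
E
python3 st.py; python3 look.py w5
```

```text
7.725 [ 0.5058 -0.1445  0.0642] w 0.0487 yaw -1.3181 down [ 1.     -0.0021  0.0013] j7 -1.478 T [0.57  0.528 0.015] F [-3.28  3.39  8.6 ] tau7 -0.005
7.725 [ 0.50579374 -0.14453215  0.06421085] 0.0487073232546883 [ 0.694  0.556 -0.581  1.98   0.45   0.733 -1.478] [0.57  0.528 0.015] [-3.28  3.39  8.6 ]
```

View pics/w5.png

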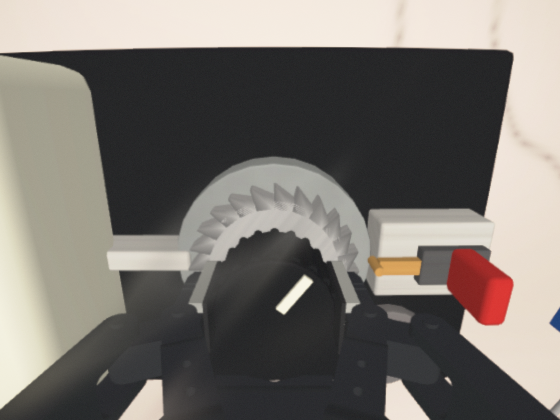

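Knob is gripped between the pads (x = 210 and 345). Turning it back (counterclockwise).

Call:
carry_out(
  series=[
    {"delta_pos":[0,0,0],"delta_rot":[-0.12,0,0]},
    {"delta_pos":[0,0,0],"delta_rot":[-0.24,0,0]},
    {"delta_pos":[0,0,0],"delta_rot":[-0.36,0,0]},
    {"delta_pos":[0,0,0],"delta_rot":[-0.48,0,0]},
    {"delta_pos":[0,0,0],"delta_rot":[-0.6,0,0]},
    {"delta_pos":[0,0,0],"delta_rot":[-0.62,0,0]},
    {"delta_pos":[0,0,0],"delta_rot":[-0.62,0,0]},
    {"delta_pos":[0,0,0],"delta_rot":[-0.62,0,0]},
  ],
)

```text
t: 8.78
tcp_pos: [0.5052, -0.1436, 0.0643]
ee_rot: [0.299, 0.641, 0.298, -0.641]
contact_force: [-3.8, 3.8, 3.1]
width: 0.0481
```

```bash
python3 st.py; python3 look.py w6
```

```text
8.775 [ 0.5052 -0.1436  0.0643] w 0.0481 yaw -0.6992 down [ 1.0e+00 -1.4e-03 -3.0e-04] j7 -0.956 T [0.681 0.482 0.077] F [-3.79  3.81  3.06] tau7 -0.064
8.775 [ 0.50524621 -0.1436004   0.06432083] 0.04813209782819334 [ 0.803  0.6   -0.727  1.977  0.567  0.775 -0.956] [0.681 0.482 0.077] [-3.79  3.81  3.06]
```

View pics/w6.png

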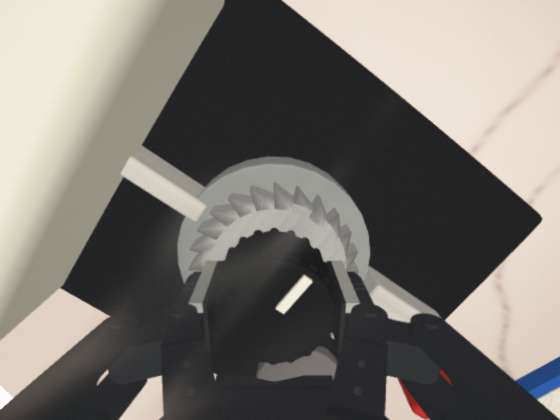

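The knob turned with the fingers (the mark keeps its place between the pads). Stepping on to find the stop.

Call:
carry_out(
  series=[
    {"delta_pos":[0,0,0],"delta_rot":[-0.04,0,0]},
    {"delta_pos":[0,0,0],"delta_rot":[-0.04,0,0]},
  ],
)

```text
t: 9.07
tcp_pos: [0.5051, -0.1435, 0.0643]
ee_rot: [0.31, 0.636, 0.31, -0.635]
contact_force: [-2.8, 3.6, 1.5]
width: 0.0482
```

```bash
python3 st.py
```

```text
9.075 [ 0.5051 -0.1435  0.0643] w 0.0482 yaw -0.6631 down [ 1.e+00 -6.e-04  3.e-04] j7 -0.925 T [ 0.63   0.086 -1.506] F [-2.8   3.58  1.5 ] tau7 1.628
```

Call:
carry_out(
  series=[
    {"delta_pos":[0,0,0],"delta_rot":[-0.04,0,0]},
    {"delta_pos":[0,0,0],"delta_rot":[-0.04,0,0]},
  ],
)

```text
t: 9.32
tcp_pos: [0.505, -0.1435, 0.0644]
ee_rot: [0.323, 0.629, 0.323, -0.629]
contact_force: [-2.7, 2.0, 2.6]
width: 0.0484
```

```bash
python3 st.py
```

```text
9.325 [ 0.505  -0.1435  0.0644] w 0.0484 yaw -0.6211 down [ 1.e+00 -5.e-04  0.e+00] j7 -0.89 T [ 0.622  0.606 -0.268] F [-2.67  2.01  2.64] tau7 0.381
```

Call:
carry_out(
  series=[
    {"delta_pos":[0,0,0],"delta_rot":[0,0,0]},
    {"delta_pos":[0,0,0],"delta_rot":[0,0,0]},
  ],
)

```text
t: 9.57
tcp_pos: [0.505, -0.1434, 0.0644]
ee_rot: [0.324, 0.629, 0.323, -0.629]
contact_force: [-3.4, 2.7, 1.7]
width: 0.0483
```

```bash
cat > mark.py <<'E'
import sys
from h import *
k=np.array([.5048,-.145])
def meas(c,show=True):
    p=c['p'].astype(int); g=p.min(axis=2)
    yy,xx=np.mgrid[:420,:560]
    ct=proj(c,[k[0],k[1],.094])[0]; r=abs(proj(c,[k[0]+.023,k[1],.094])[0]-ct).max()
    m=((g>110)&((xx-ct[0])**2+(yy-ct[1])**2<r**2)).astype(np.uint8)
    n,l,st,ce=cv2.connectedComponentsWithStats(m); i=1+np.argmax(st[1:,4]); m=l==i
    q=onz(c,np.c_[xx[m],yy[m]],.094)[:,:2]; me=q.mean(0)
    w,v=np.linalg.eigh(np.cov((q-me).T)); d=v[:,1]; d=d if d@(me-k)>0 else -d
    print("mark px",m.sum(),ce[i].round(1),"ct",ct.round(1),"knob(dir)",round(np.radians(14.45)-np.arctan2(d[1],d[0]),3),"knob(cent)",round(np.radians(14.45)-np.arctan2(*(me-k)[::-1]),3))
meas(np.load(sys.argv[1]))
E
python3 st.py; python3 look.py w7; for i in w1 w4 w5 w6 w7; do python3 mark.py $i.npz;done
```

```text
9.575 [ 0.505  -0.1434  0.0644] w 0.0483 yaw -0.6207 down [ 1.e+00 -5.e-04 -1.e-04] j7 -0.889 T [ 0.636  0.522 -0.327] F [-3.44  2.65  1.7 ] tau7 0.336
9.575 [ 0.50502479 -0.14343473  0.06437785] 0.04828337950474627 [ 0.816  0.607 -0.746  1.977  0.581  0.782 -0.889] [ 0.636  0.522 -0.327] [-3.44  2.65  1.7 ]
mark px 182 [243.7 214.4] ct [232.7 227.4] knob(dir) 0.673 knob(cent) 0.696
mark px 524 [293.6 294.6] ct [274.  314.3] knob(dir) 0.633 knob(cent) 0.704
mark px 462 [291.8 296. ] ct [274.  314.1] knob(dir) 0.007 knob(cent) 0.078
mark px 497 [294.1 295.9] ct [274.2 314. ] knob(dir) -0.009 knob(cent) 0.056Traceback (most recent call last):
  File "mark.py", line 13, in <module>
    meas(np.load(sys.argv[1]))
         ~~~~~~~^^^^^^^^^^^^^
    fid = stack.enter_context(open(os.fspath(file), "rb"))
                              ~~~~^^^^^^^^^^^^^^^^^^^^^^^
FileNotFoundError: [Errno 2] No such file or directory: 'w1.npz'
```

View pics/w7.png

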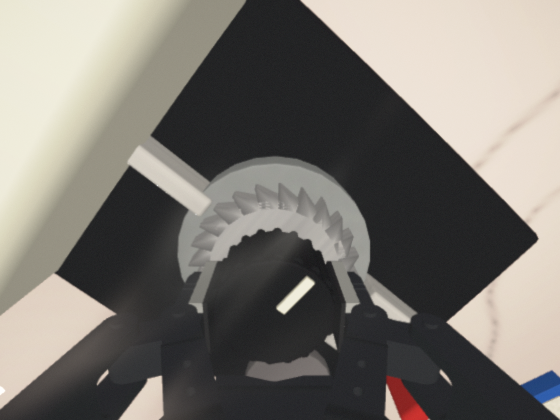

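The knob is at the stop (image estimate about 0.0 rad), and the grip slipped about 0.06 rad there. With the pawl still out, I'll turn it forward to feel where the clamp bites without tooth ripple, then reopen it.

Call:
carry_out(
  series=[
    {"delta_pos":[0,0,0],"delta_rot":[0.1,0,0]},
    {"delta_pos":[0,0,0],"delta_rot":[0.2,0,0]},
    {"delta_pos":[0,0,0],"delta_rot":[0.3,0,0]},
    {"delta_pos":[0,0,0],"delta_rot":[0.3,0,0]},
  ],
)

```text
t: 10.12
tcp_pos: [0.5054, -0.1438, 0.0644]
ee_rot: [0.227, 0.67, 0.226, -0.67]
contact_force: [0.7, 0.4, -1.3]
width: 0.0487
```

```bash
python3 st.py
```

```text
10.125 [ 0.5054 -0.1438  0.0644] w 0.0487 yaw -0.9193 down [ 1.0e+00 -1.6e-03  1.0e-04] j7 -1.142 T [ 0.401  0.208 -0.136] F [ 0.66  0.38 -1.28] tau7 -0.371
```

Call:
carry_out(
  series=[
    {"delta_pos":[0,0,0],"delta_rot":[0.08,0,0]},
    {"delta_pos":[0,0,0],"delta_rot":[0.08,0,0]},
  ],
)

```text
t: 10.38
tcp_pos: [0.5054, -0.1439, 0.0644]
ee_rot: [0.201, 0.678, 0.2, -0.678]
contact_force: [0.4, 0.8, 0.4]
width: 0.0484
```

```bash
python3 st.py
```

```text
10.375 [ 0.5054 -0.1439  0.0644] w 0.0484 yaw -0.9967 down [ 1.0e+00 -1.9e-03  1.0e-04] j7 -1.207 T [ 0.504  0.334 -0.104] F [0.37 0.84 0.36] tau7 -0.25
```

Call:
carry_out(
  series=[
    {"delta_pos":[0,0,0],"delta_rot":[0.08,0,0]},
    {"delta_pos":[0,0,0],"delta_rot":[0.08,0,0]},
  ],
)

```text
t: 10.62
tcp_pos: [0.5055, -0.144, 0.0644]
ee_rot: [0.175, 0.686, 0.173, -0.685]
contact_force: [-0.4, 1.4, 0.1]
width: 0.0483
```

```bash
python3 st.py
```

```text
10.625 [ 0.5055 -0.144   0.0644] w 0.0483 yaw -1.074 down [ 1.0e+00 -2.1e-03  2.0e-04] j7 -1.273 T [ 0.518  0.333 -0.089] F [-0.37  1.44  0.09] tau7 -0.241
```

Call:
carry_out(
  series=[
    {"delta_pos":[0,0,0],"delta_rot":[0.08,0,0]},
    {"delta_pos":[0,0,0],"delta_rot":[0.08,0,0]},
  ],
)

```text
t: 10.88
tcp_pos: [0.5056, -0.1441, 0.0644]
ee_rot: [0.148, 0.692, 0.147, -0.691]
contact_force: [-1.4, 0.1, 0.2]
width: 0.0483
```

```bash
python3 st.py
```

```text
10.875 [ 0.5056 -0.1441  0.0644] w 0.0483 yaw -1.1512 down [ 1.0e+00 -2.2e-03  5.0e-04] j7 -1.338 T [ 0.485  0.296 -0.054] F [-1.42  0.09  0.19] tau7 -0.238
```

Call:
carry_out(
  series=[
    {"delta_pos":[0,0,0],"delta_rot":[0.08,0,0]},
    {"delta_pos":[0,0,0],"delta_rot":[0.08,0,0]},
  ],
)

```text
t: 11.12
tcp_pos: [0.5057, -0.1443, 0.0644]
ee_rot: [0.121, 0.697, 0.12, -0.696]
contact_force: [-0.7, 0.8, 0.1]
width: 0.0488
```

```bash
python3 st.py
```

```text
11.125 [ 0.5057 -0.1443  0.0644] w 0.0488 yaw -1.2281 down [ 1.0e+00 -2.4e-03  6.0e-04] j7 -1.402 T [0.532 0.246 0.067] F [-0.75  0.81  0.08] tau7 -0.289
```

Call:
carry_out(
  series=[
    {"delta_pos":[0,0,0],"delta_rot":[0.08,0,0]},
    {"delta_pos":[0,0,0],"delta_rot":[0.08,0,0]},
  ],
)

```text
t: 11.38
tcp_pos: [0.5058, -0.1443, 0.0644]
ee_rot: [0.095, 0.701, 0.093, -0.7]
contact_force: [-1.2, 0.3, -0.9]
width: 0.0486
```

```bash
python3 st.py
```

```text
11.375 [ 0.5058 -0.1443  0.0644] w 0.0486 yaw -1.3043 down [ 1.0e+00 -2.7e-03  9.0e-04] j7 -1.467 T [0.449 0.25  0.233] F [-1.23  0.3  -0.89] tau7 -0.529
```

Call:
carry_out(
  series=[
    {"delta_pos":[0,0,0],"delta_rot":[0.08,0,0]},
    {"delta_pos":[0,0,0],"delta_rot":[0.08,0,0]},
  ],
)

```text
t: 11.62
tcp_pos: [0.5058, -0.1445, 0.0644]
ee_rot: [0.068, 0.704, 0.066, -0.703]
contact_force: [-1.0, 0.1, 0.3]
width: 0.0488
```

```bash
python3 st.py
```

```text
11.625 [ 0.5058 -0.1445  0.0644] w 0.0488 yaw -1.381 down [ 1.     -0.0029  0.001 ] j7 -1.532 T [0.508 0.229 0.21 ] F [-1.03  0.07  0.25] tau7 -0.55
```

Call:
carry_out(
  series=[
    {"delta_pos":[0,0,0],"delta_rot":[0.08,0,0]},
    {"delta_pos":[0,0,0],"delta_rot":[0.08,0,0]},
  ],
)

```text
t: 11.88
tcp_pos: [0.5058, -0.1446, 0.0644]
ee_rot: [0.041, 0.706, 0.039, -0.705]
contact_force: [0.1, 0.1, -0.7]
width: 0.0484
```

```bash
python3 st.py
```

```text
11.875 [ 0.5058 -0.1446  0.0644] w 0.0484 yaw -1.4578 down [ 1.     -0.0031  0.0013] j7 -1.596 T [0.418 0.242 0.329] F [ 0.08  0.15 -0.73] tau7 -0.574
```

There is a clear jump (joint 7 torque from -0.24 to -0.53 N m) at a knob angle of about 0.61 to 0.68, close to the 0.70 click. I'll check for slip with an image, then go back and redo it in finer steps.

```bash
python3 look.py w8; python3 mark.py w8.npz; python3 mark.py w7.npz
```

```text
11.875 [ 0.50583185 -0.14459952  0.06439545] 0.04837177798689035 [ 0.667  0.547 -0.547  1.98   0.424  0.725 -1.596] [0.418 0.242 0.329] [ 0.08  0.15 -0.73]
mark px 539 [295.5 295.1] ct [274.5 314. ] knob(dir) 0.817 knob(cent) 0.899
mark px 497 [294.1 295.9] ct [274.2 314. ] knob(dir) -0.009 knob(cent) 0.056
```

Call:
carry_out(
  series=[
    {"delta_pos":[0,0,0],"delta_rot":[-0.12,0,0]},
    {"delta_pos":[0,0,0],"delta_rot":[-0.24,0,0]},
    {"delta_pos":[0,0,0],"delta_rot":[-0.36,0,0]},
    {"delta_pos":[0,0,0],"delta_rot":[-0.36,0,0]},
    {"delta_pos":[0,0,0],"delta_rot":[-0.32,0,0]},
    {"delta_pos":[0,0,0],"delta_rot":[-0.28,0,0]},
    {"delta_pos":[0,0,0],"delta_rot":[-0.28,0,0]},
  ],
)

```text
t: 12.8
tcp_pos: [0.5056, -0.1442, 0.0644]
ee_rot: [0.139, 0.694, 0.137, -0.693]
contact_force: [-2.3, 2.3, 1.5]
width: 0.0487
```

```bash
python3 st.py;python3 look.py w9; python3 mark.py w9.npz
```

```text
12.8 [ 0.5056 -0.1442  0.0644] w 0.0487 yaw -1.1789 down [ 1.e+00 -3.e-03  1.e-04] j7 -1.362 T [ 1.118  0.636 -0.061] F [-2.26  2.33  1.52] tau7 -0.099
12.8 [ 0.50563956 -0.14423912  0.06436561] 0.04865387412329896 [ 0.717  0.564 -0.614  1.979  0.477  0.742 -1.362] [ 1.118  0.636 -0.061] [-2.26  2.33  1.52]
mark px 490 [294.2 296. ] ct [274.3 313.9] knob(dir) 0.54 knob(cent) 0.617
```

Call:
carry_out(
  series=[
    {"delta_pos":[0,0,0],"delta_rot":[0.03,0,0]},
    {"delta_pos":[0,0,0],"delta_rot":[0.03,0,0]},
  ],
)

```text
t: 13.1
tcp_pos: [0.5056, -0.1443, 0.0644]
ee_rot: [0.128, 0.696, 0.126, -0.695]
contact_force: [-1.9, 2.7, 1.3]
width: 0.0486
```

```bash
python3 st.py
```

```text
13.1 [ 0.5056 -0.1443  0.0644] w 0.0486 yaw -1.209 down [ 1.e+00 -3.e-03  1.e-04] j7 -1.387 T [ 1.016  0.548 -0.089] F [-1.94  2.71  1.32] tau7 -0.045
```

Call:
carry_out(
  series=[
    {"delta_pos":[0,0,0],"delta_rot":[0.03,0,0]},
    {"delta_pos":[0,0,0],"delta_rot":[0.03,0,0]},
  ],
)

```text
t: 13.35
tcp_pos: [0.5057, -0.1443, 0.0644]
ee_rot: [0.118, 0.698, 0.115, -0.697]
contact_force: [-1.1, 1.9, 1.7]
width: 0.0487
```

```bash
python3 st.py
```

```text
13.35 [ 0.5057 -0.1443  0.0644] w 0.0487 yaw -1.2397 down [ 1.0e+00 -3.1e-03  3.0e-04] j7 -1.413 T [ 1.031  0.562 -0.055] F [-1.14  1.86  1.65] tau7 -0.134
```

Call:
carry_out(
  series=[
    {"delta_pos":[0,0,0],"delta_rot":[0.03,0,0]},
    {"delta_pos":[0,0,0],"delta_rot":[0.03,0,0]},
  ],
)

```text
t: 13.6
tcp_pos: [0.5057, -0.1443, 0.0644]
ee_rot: [0.107, 0.699, 0.105, -0.699]
contact_force: [-1.6, 2.1, 1.4]
width: 0.049
```

```bash
python3 st.py
```

```text
13.6 [ 0.5057 -0.1443  0.0644] w 0.049 yaw -1.2703 down [ 1.0e+00 -3.1e-03  4.0e-04] j7 -1.439 T [0.958 0.549 0.125] F [-1.64  2.07  1.44] tau7 -0.25
```

Call:
carry_out(
  series=[
    {"delta_pos":[0,0,0],"delta_rot":[0.03,0,0]},
    {"delta_pos":[0,0,0],"delta_rot":[0.03,0,0]},
  ],
)

```text
t: 13.85
tcp_pos: [0.5058, -0.1444, 0.0644]
ee_rot: [0.096, 0.701, 0.094, -0.7]
contact_force: [-2.0, 2.1, 2.1]
width: 0.0484
```

```bash
python3 st.py
```

```text
13.85 [ 0.5058 -0.1444  0.0644] w 0.0484 yaw -1.3009 down [ 1.0e+00 -3.3e-03  6.0e-04] j7 -1.465 T [0.886 0.499 0.173] F [-1.96  2.14  2.05] tau7 -0.333
```

Call:
carry_out(
  series=[
    {"delta_pos":[0,0,0],"delta_rot":[0.03,0,0]},
    {"delta_pos":[0,0,0],"delta_rot":[0.03,0,0]},
  ],
)

```text
t: 14.1
tcp_pos: [0.5057, -0.1444, 0.0643]
ee_rot: [0.085, 0.702, 0.083, -0.702]
contact_force: [-1.8, 2.1, 0.4]
width: 0.0483
```

```bash
python3 st.py;python3 look.py w10; python3 mark.py w10.npz
```

```text
14.1 [ 0.5057 -0.1444  0.0643] w 0.0483 yaw -1.3318 down [ 1.0e+00 -3.2e-03  7.0e-04] j7 -1.491 T [0.996 0.452 0.207] F [-1.8   2.08  0.41] tau7 -0.343
14.1 [ 0.50574779 -0.14439859  0.0643386 ] 0.0482697254878295 [ 0.69   0.554 -0.578  1.98   0.448  0.733 -1.491] [0.996 0.452 0.207] [-1.8   2.08  0.41]
mark px 525 [295.1 295.5] ct [274.5 314.1] knob(dir) 0.685 knob(cent) 0.772
```

Bite is at about 0.61–0.66 rad: fully loaded by 0.68, and image and yaw agree within 0.01. So the 0.70 click is the target. Turning back open, then releasing.

Call:
carry_out(
  series=[
    {"delta_pos":[0,0,0],"delta_rot":[-0.14,0,0]},
    {"delta_pos":[0,0,0],"delta_rot":[-0.28,0,0]},
    {"delta_pos":[0,0,0],"delta_rot":[-0.42,0,0]},
    {"delta_pos":[0,0,0],"delta_rot":[-0.56,0,0]},
    {"delta_pos":[0,0,0],"delta_rot":[-0.67,0,0]},
    {"delta_pos":[0,0,0],"delta_rot":[-0.67,0,0]},
    {"delta_pos":[0,0,0],"delta_rot":[-0.67,0,0]},
    {"delta_pos":[0,0,0],"delta_rot":[-0.67,0,0]},
  ],
)

```text
t: 15.15
tcp_pos: [0.5051, -0.1436, 0.0643]
ee_rot: [-0.311, -0.635, -0.31, 0.636]
contact_force: [-3.0, 4.9, 5.3]
width: 0.0483
```

```bash
python3 st.py;python3 look.py w11; python3 mark.py w11.npz
```

```text
15.15 [ 0.5051 -0.1436  0.0643] w 0.0483 yaw -0.6615 down [ 1.     -0.0014 -0.0016] j7 -0.926 T [1.131 0.95  0.019] F [-2.98  4.92  5.29] tau7 -0.062
15.15 [ 0.50508317 -0.14356781  0.06434146] 0.04834929326110706 [ 0.808  0.603 -0.735  1.977  0.575  0.779 -0.926] [1.131 0.95  0.019] [-2.98  4.92  5.29]
mark px 483 [293.5 296.5] ct [274.1 314. ] knob(dir) 0.035 knob(cent) 0.098
```

Call:
carry_out(
  series=[
    {"delta_pos":[0,0,0],"delta_rot":[0,0,0]},
    {"delta_pos":[0,0,0],"delta_rot":[0,0,0]},
    {"delta_pos":[0,0,0],"delta_rot":[0,0,0]},
    {"delta_pos":[-4,0,0],"delta_rot":[0.1,0,0]},
    {"delta_pos":[-8,0,0],"delta_rot":[0.25,0,0]},
    {"delta_pos":[-10,0,0],"delta_rot":[0.4,0,0]},
    {"delta_pos":[-10,0,0],"delta_rot":[0.5,0,0]},
    {"delta_pos":[-10,0,0],"delta_rot":[0.6,0,0]},
    {"delta_pos":[-10,0,0],"delta_rot":[0.65,0,0]},
    {"delta_pos":[-10,0,0],"delta_rot":[0.65,0,0]},
    {"delta_pos":[-10,0,0],"delta_rot":[0.65,0,0]},
  ],
  fingers=1,
)

```text
t: 16.58
tcp_pos: [0.5052, -0.1435, 0.1644]
ee_rot: [-0.093, -0.701, -0.091, 0.701]
contact_force: [-0.7, -0.6, 0.2]
width: 0.0854
```

```bash
python3 st.py;python3 look.py w12 .5048 -.145 .014; python3 mark.py w12.npz
```

```text
16.575 [ 0.5052 -0.1435  0.1644] w 0.0854 yaw -1.3106 down [ 1.0e+00 -2.2e-03 -3.0e-04] j7 -1.376 T [ 0.019 -0.031  0.01 ] F [-0.75 -0.57  0.24] tau7 -0.006
16.575 [ 0.50515    -0.14345211  0.16437931] 0.08542233885299623 [ 0.795  0.413 -0.7    1.92   0.332  0.925 -1.376] [ 0.019 -0.031  0.01 ] [-0.75 -0.57  0.24]
mark px 179 [276.  208.5] ct [275.2 225.8] knob(dir) 0.03 knob(cent) 0.037
```

View pics/w12.png

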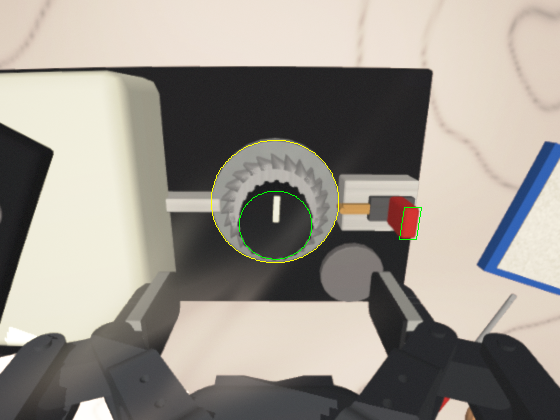

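Knob is open (about 0.03 rad) with the mark pointing straight up at (276,208), and the tab is still out. Moving to the tab to grip it.

Call:
carry_out(
  series=[
    {"delta_pos":[0,3.5,0],"delta_rot":[0,0,0]},
    {"delta_pos":[0,7,0],"delta_rot":[0,0,0]},
    {"delta_pos":[0,9.75,-0.1],"delta_rot":[0.008,0,0]},
    {"delta_pos":[0,9.75,-0.1],"delta_rot":[0.008,0,0]},
    {"delta_pos":[4,9.75,-0.1],"delta_rot":[0.008,0,0]},
    {"delta_pos":[7.5,9.75,-0.1],"delta_rot":[0.008,0,0]},
    {"delta_pos":[10,9.75,-0.1],"delta_rot":[0.008,0,0]},
    {"delta_pos":[10,9.75,-0.1],"delta_rot":[0.008,0,0]},
    {"delta_pos":[10,9.75,-0.1],"delta_rot":[0.008,0,0]},
  ],
  fingers=-0.25,
)

```text
t: 17.75
tcp_pos: [0.5319, -0.237, 0.0655]
ee_rot: [0.09, 0.702, 0.088, -0.701]
contact_force: [0.7, 0.5, 1.1]
width: 0.0322
```

Call:
carry_out(
  series=[
    {"delta_pos":[0,0,0],"delta_rot":[0,0,0]},
    {"delta_pos":[0,0,0],"delta_rot":[0,0,0]},
    {"delta_pos":[0,0,0],"delta_rot":[0,0,0]},
    {"delta_pos":[0,0,0],"delta_rot":[0,0,0]},
  ],
  fingers=-0.9,
)

```text
t: 18.25
tcp_pos: [0.5329, -0.2367, 0.0672]
ee_rot: [0.091, 0.702, 0.088, -0.7]
contact_force: [-1.7, 1.6, 6.7]
width: 0.0105
```

```bash
python3 st.py
```

```text
18.25 [ 0.5329 -0.2367  0.0672] w 0.0105 yaw -1.3172 down [ 1.     -0.0036  0.0025] j7 -1.326 T [0.379 0.347 0.051] F [-1.66  1.59  6.66] tau7 -0.046
```

Gripped. Pushing the pawl in (tool -y) to the inner stop.

Call:
carry_out(
  series=[
    {"delta_pos":[0,-0.5,0],"delta_rot":[0,0,0]},
    {"delta_pos":[0,-1.0,0],"delta_rot":[0,0,0]},
    {"delta_pos":[0,-1.4,0],"delta_rot":[0,0,0]},
    {"delta_pos":[0,-1.4,0],"delta_rot":[0,0,0]},
    {"delta_pos":[0,-1.4,0],"delta_rot":[0,0,0]},
  ],
)

```text
t: 18.88
tcp_pos: [0.5299, -0.2254, 0.0674]
ee_rot: [0.091, 0.703, 0.087, -0.7]
contact_force: [2.4, -4.9, -5.7]
width: 0.0104
```

```bash
python3 st.py
```

```text
18.875 [ 0.5299 -0.2254  0.0674] w 0.0104 yaw -1.3184 down [ 1.     -0.0064  0.0035] j7 -1.348 T [-0.948 -0.548  0.058] F [ 2.41 -4.91 -5.68] tau7 -0.096
```

Call:
carry_out(
  series=[
    {"delta_pos":[0,-0.4,0],"delta_rot":[0,0,0]},
    {"delta_pos":[0,-0.4,0],"delta_rot":[0,0,0]},
    {"delta_pos":[0,-0.4,0],"delta_rot":[0,0,0]},
  ],
)

```text
t: 19.25
tcp_pos: [0.5296, -0.2242, 0.0675]
ee_rot: [0.092, 0.704, 0.085, -0.699]
contact_force: [3.2, -5.3, -7.0]
width: 0.0108
```

```bash
python3 st.py
```

```text
19.25 [ 0.5296 -0.2242  0.0675] w 0.0108 yaw -1.3198 down [ 0.9999 -0.0097  0.0051] j7 -1.355 T [-1.106 -0.731  0.15 ] F [ 3.16 -5.27 -7.05] tau7 -0.139
```

Call:
carry_out(
  series=[
    {"delta_pos":[0,-0.5,0],"delta_rot":[0,0,0]},
    {"delta_pos":[0,-0.9,0],"delta_rot":[0,0,0]},
    {"delta_pos":[0,-0.9,0],"delta_rot":[0,0,0]},
  ],
)

```text
t: 19.62
tcp_pos: [0.5292, -0.2228, 0.0677]
ee_rot: [0.093, 0.705, 0.081, -0.698]
contact_force: [9.2, -15.7, -14.9]
width: 0.0106
```

```bash
python3 st.py; python3 look.py w13 .5052 -.1437
```

```text
19.625 [ 0.5292 -0.2228  0.0677] w 0.0106 yaw -1.3239 down [ 0.9998 -0.0185  0.0085] j7 -1.369 T [-2.935 -1.582  0.284] F [  9.24 -15.68 -14.91] tau7 -0.301
19.625 [ 0.52924147 -0.22282961  0.06768771] 0.010561836562985247 [ 0.79   0.609 -0.575  1.874  0.476  0.779 -1.369] [-2.935 -1.582  0.284] [  9.24 -15.68 -14.91]
```

View pics/w13.png

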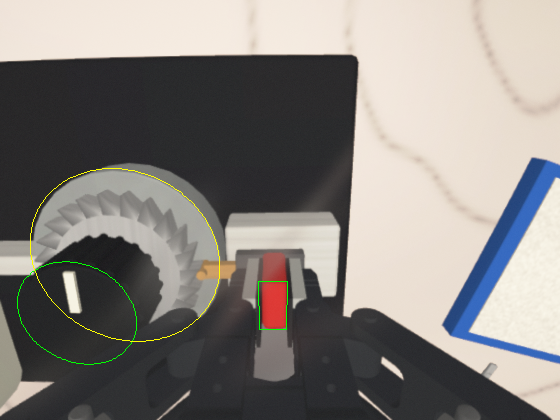

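Force reached about 18 N with no further travel, so it is at the inner stop. The brass tip at (210,270) reaches the teeth. Releasing and checking from above.

Call:
carry_out(
  series=[
    {"delta_pos":[0,0.3,0],"delta_rot":[0,0,0]},
    {"delta_pos":[0,0.3,0],"delta_rot":[0,0,0]},
    {"delta_pos":[0,0.3,0],"delta_rot":[0,0,0]},
    {"delta_pos":[-4,0.3,0],"delta_rot":[0,0,0]},
    {"delta_pos":[-8,-2,0],"delta_rot":[0,0,0]},
    {"delta_pos":[-10,-6,0],"delta_rot":[0,0,0]},
    {"delta_pos":[-10,-8,0],"delta_rot":[0,-0.008,-0.018]},
    {"delta_pos":[-10,-8,0],"delta_rot":[0,-0.008,-0.018]},
    {"delta_pos":[-10,-8,0],"delta_rot":[0,-0.008,-0.018]},
  ],
  fingers=-0.25,
)

```text
t: 20.8
tcp_pos: [0.508, -0.145, 0.1651]
ee_rot: [-0.087, -0.701, -0.087, 0.702]
contact_force: [0.3, -0.3, -0.1]
width: 0.0323
```

```bash
python3 st.py; python3 look.py w14 .5048 -.145; python3 mark.py w14.npz
python3 -c "
import cv2
p=cv2.imread('pics/w14.png');cv2.imwrite('pics/w14z.png',cv2.resize(p[110:290,180:440],None,fx=3,fy=3,interpolation=cv2.INTER_CUBIC))"
```

```text
20.8 [ 0.508  -0.145   0.1651] w 0.0323 yaw -1.3252 down [ 1.     0.    -0.001] j7 -1.386 T [-0.025 -0.043 -0.014] F [ 0.28 -0.29 -0.05] tau7 -0.001
20.8 [ 0.50800316 -0.14500819  0.16513915] 0.03227952177584116 [ 0.791  0.417 -0.694  1.91   0.329  0.931 -1.386] [-0.025 -0.043 -0.014] [ 0.28 -0.29 -0.05]
mark px 170 [272.7 211.2] ct [272.2 228.6] knob(dir) 0.041 knob(cent) 0.036
```

View pics/w14z.png

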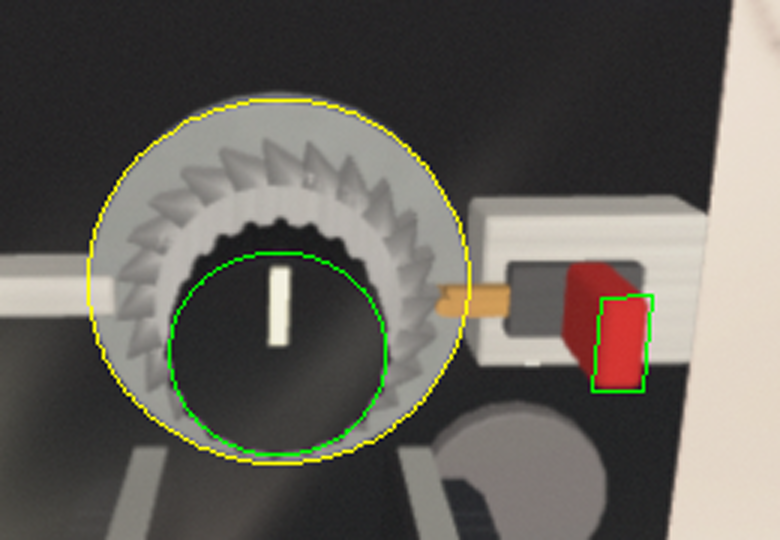

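Tab matches the "pawl in" outline and the brass tip touches the teeth. The knob is at about 0.04 rad. Regripping the knob, with the wrist pre-turned counterclockwise.

Call:
carry_out(
  series=[
    {"delta_pos":[0,-0.16,0.22],"delta_rot":[-0.15,0,0]},
    {"delta_pos":[0,-0.16,0.22],"delta_rot":[-0.3,0,0]},
    {"delta_pos":[0,-0.16,0.22],"delta_rot":[-0.45,0,0]},
    {"delta_pos":[0,-0.16,0.22],"delta_rot":[-0.6,0,0]},
    {"delta_pos":[3,-0.16,0.22],"delta_rot":[-0.6,0,0]},
    {"delta_pos":[6,-0.16,0.22],"delta_rot":[-0.6,0,0]},
    {"delta_pos":[8,-0.16,0.22],"delta_rot":[-0.6,0,0]},
    {"delta_pos":[10.1,-0.16,0.22],"delta_rot":[-0.6,0,0]},
    {"delta_pos":[10.1,-0.16,0.22],"delta_rot":[-0.6,0,0]},
    {"delta_pos":[10.1,-0.16,0.22],"delta_rot":[-0.6,0,0]},
  ],
  fingers=1,
)

```text
t: 22.1
tcp_pos: [0.5061, -0.1441, 0.0646]
ee_rot: [-0.29, -0.645, -0.29, 0.645]
contact_force: [0.3, 0.3, 0.4]
width: 0.0852
```

Call:
carry_out(
  series=[
    {"delta_pos":[0,0,0],"delta_rot":[0,0,0]},
    {"delta_pos":[0,0,0],"delta_rot":[0,0,0]},
    {"delta_pos":[0,0,0],"delta_rot":[0,0,0]},
    {"delta_pos":[0,0,0],"delta_rot":[0,0,0]},
  ],
  fingers=0,
)

```text
t: 22.6
tcp_pos: [0.5055, -0.1432, 0.0657]
ee_rot: [-0.29, -0.644, -0.29, 0.645]
contact_force: [-5.0, 3.0, 10.2]
width: 0.0482
```

```bash
python3 st.py; python3 look.py w15; python3 mark.py w15.npz
```

```text
22.6 [ 0.5055 -0.1432  0.0657] w 0.0482 yaw -0.725 down [ 1.e+00  5.e-04 -9.e-04] j7 -0.973 T [ 0.374  0.871 -0.011] F [-5.04  3.   10.2 ] tau7 0.04
22.6 [ 0.50552106 -0.14324431  0.06565297] 0.04823324215024331 [ 0.795  0.596 -0.718  1.975  0.555  0.777 -0.973] [ 0.374  0.871 -0.011] [-5.04  3.   10.2 ]
mark px 443 [290.9 295.4] ct [274.  313.1] knob(dir) 0.023 knob(cent) 0.089
```

Knob at 0.033 for yaw -0.725. Tightening click by click: to 0.22, 0.49, then 0.76.

Call:
carry_out(
  series=[
    {"delta_pos":[0,0,0],"delta_rot":[0.06,0,0]},
    {"delta_pos":[0,0,0],"delta_rot":[0.13,0,0]},
    {"delta_pos":[0,0,0],"delta_rot":[0.19,0,0]},
    {"delta_pos":[0,0,0],"delta_rot":[0.19,0,0]},
  ],
)

```text
t: 23.15
tcp_pos: [0.5057, -0.1435, 0.0658]
ee_rot: [-0.228, -0.669, -0.228, 0.67]
contact_force: [1.3, -1.1, -3.9]
width: 0.0484
```

```bash
python3 st.py; python3 look.py w16; python3 mark.py w16.npz
```

```text
23.15 [ 0.5057 -0.1435  0.0658] w 0.0484 yaw -0.9146 down [ 1.e+00 -5.e-04 -9.e-04] j7 -1.133 T [-0.312 -0.377 -0.069] F [ 1.34 -1.13 -3.94] tau7 -0.185
23.15 [ 0.5057065  -0.14351598  0.06583378] 0.048448919856661006 [ 0.762  0.58  -0.674  1.976  0.519  0.763 -1.133] [-0.312 -0.377 -0.069] [ 1.34 -1.13 -3.94]
mark px 402 [290.  296.6] ct [274.3 312.8] knob(dir) 0.206 knob(cent) 0.288
```

Call:
carry_out(
  series=[
    {"delta_pos":[0,0,0],"delta_rot":[0.09,0,0]},
    {"delta_pos":[0,0,0],"delta_rot":[0.18,0,0]},
    {"delta_pos":[0,0,0],"delta_rot":[0.27,0,0]},
    {"delta_pos":[0,0,0],"delta_rot":[0.27,0,0]},
  ],
)

```text
t: 23.7
tcp_pos: [0.506, -0.144, 0.0658]
ee_rot: [-0.137, -0.694, -0.136, 0.694]
contact_force: [1.7, -1.8, -5.3]
width: 0.0487
```

```bash
python3 st.py; python3 look.py w17; python3 mark.py w17.npz
```

```text
23.7 [ 0.506  -0.144   0.0658] w 0.0487 yaw -1.1829 down [ 1.0e+00 -1.3e-03 -4.0e-04] j7 -1.359 T [-0.506 -0.53  -0.096] F [ 1.72 -1.75 -5.29] tau7 -0.321
23.7 [ 0.50597681 -0.14399271  0.06582982] 0.04872715555581568 [ 0.715  0.561 -0.61   1.977  0.469  0.745 -1.359] [-0.506 -0.53  -0.096] [ 1.72 -1.75 -5.29]
mark px 481 [292.4 293.9] ct [274.4 312.6] knob(dir) 0.48 knob(cent) 0.553
```

Still slack after the 0.44 click (joint torque about -0.2 to -0.3). Going past 0.70.

Call:
carry_out(
  series=[
    {"delta_pos":[0,0,0],"delta_rot":[0.09,0,0]},
    {"delta_pos":[0,0,0],"delta_rot":[0.18,0,0]},
    {"delta_pos":[0,0,0],"delta_rot":[0.27,0,0]},
    {"delta_pos":[0,0,0],"delta_rot":[0.27,0,0]},
  ],
)

```text
t: 24.25
tcp_pos: [0.5062, -0.1444, 0.0658]
ee_rot: [0.044, 0.706, 0.042, -0.706]
contact_force: [1.4, -2.9, -5.8]
width: 0.0482
```

```bash
python3 st.py; python3 look.py w18; python3 mark.py w18.npz
```

```text
24.25 [ 0.5062 -0.1444  0.0658] w 0.0482 yaw -1.4495 down [ 1.e+00 -2.e-03  3.e-04] j7 -1.584 T [-0.716 -0.559  0.229] F [ 1.41 -2.91 -5.8 ] tau7 -0.633
24.25 [ 0.50616896 -0.14444836  0.06584235] 0.0481829010173021 [ 0.666  0.545 -0.547  1.978  0.419  0.73  -1.584] [-0.716 -0.559  0.229] [ 1.41 -2.91 -5.8 ]
mark px 518 [293.8 292.7] ct [274.6 312.7] knob(dir) 0.751 knob(cent) 0.819
```

Torque jumped by 0.3 N m, so it is gripping past the 0.70 click (knob 0.76). Letting go and lifting to see where it rests.

Call:
carry_out(
  series=[
    {"delta_pos":[0,0,0],"delta_rot":[0,0,0]},
    {"delta_pos":[0,0,0],"delta_rot":[0,0,0]},
    {"delta_pos":[0,0,0],"delta_rot":[0,0,0]},
    {"delta_pos":[-4,0,0],"delta_rot":[0,0,0]},
    {"delta_pos":[-8,0,0],"delta_rot":[-0.1,0,0]},
    {"delta_pos":[-10,0,0],"delta_rot":[-0.14,0,0]},
    {"delta_pos":[-10,0,0],"delta_rot":[-0.14,0,0]},
    {"delta_pos":[-10,0,0],"delta_rot":[-0.14,0,0]},
  ],
  fingers=1,
)

```text
t: 25.3
tcp_pos: [0.5054, -0.1443, 0.1651]
ee_rot: [-0.093, -0.701, -0.091, 0.701]
contact_force: [-0.2, 0.4, 0.3]
width: 0.0853
```

```bash
python3 st.py; python3 look.py w19 .5048 -.145; python3 mark.py w19.npz; python3 mark.py w14.npz; python3 mark.py w12.npz
python3 -c "
import cv2
p=cv2.imread('pics/w19.png');cv2.imwrite('pics/w19z.png',cv2.resize(p[110:290,180:440],None,fx=3,fy=3,interpolation=cv2.INTER_CUBIC))"
```

```text
25.3 [ 0.5054 -0.1443  0.1651] w 0.0853 yaw -1.3099 down [ 1.     -0.0015 -0.0011] j7 -1.358 T [-0.041  0.004  0.017] F [-0.15  0.36  0.3 ] tau7 0.01
25.3 [ 0.5054362  -0.14427122  0.16509736] 0.08530165126727973 [ 0.771  0.405 -0.667  1.918  0.313  0.923 -1.358] [-0.041  0.004  0.017] [-0.15  0.36  0.3 ]
mark px 188 [286.1 212.5] ct [274.  225.4] knob(dir) 0.666 knob(cent) 0.711
mark px 170 [272.7 211.2] ct [272.2 228.6] knob(dir) 0.041 knob(cent) 0.036
mark px 179 [276.  208.5] ct [275.2 225.8] knob(dir) 0.03 knob(cent) 0.037
```

View pics/w19z.png

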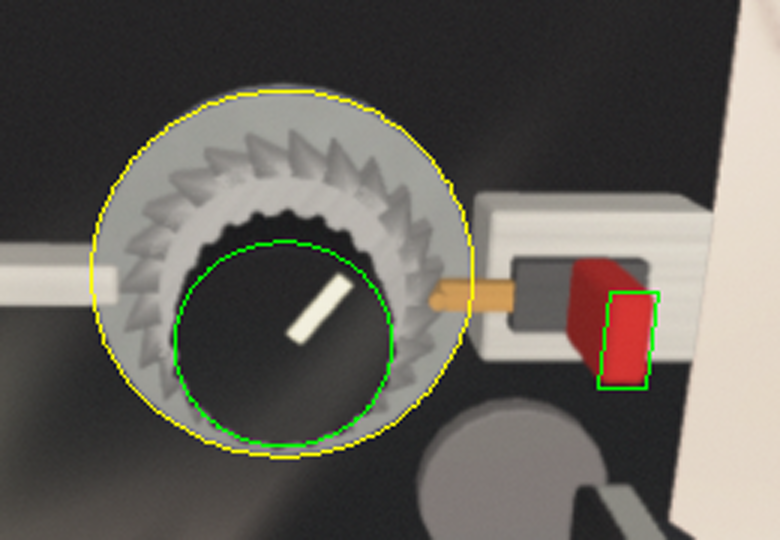

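The knob ran back from 0.76 and rests at about 0.68–0.69 rad, where the 0.70 click should sit under load. That is above the felt bite (about 0.62). The pawl is in, the hand is clear and nothing around it has moved. Handing in.

```bash
python3 - <<'E'
from cell import ctrl
print(ctrl.close_job(), ctrl.observe()['t'])
E
```

```text
the job is handed in; nothing more can be done
the job is handed in; nothing more can be done
```

I freed the pawl, opened the clamp fully, put the pawl back in and tightened to the 0.70 rad click, then let go and handed the job in at about 25 s. No verdict is reported, and I could not measure the final hold directly.

- **Pawl out and knob open:** I pulled the tab about 12–14 mm to its outer stop. The knob ran back by itself to about 0.68 rad, and I turned it to the stop at 0. The grip slipped about 0.06 rad on the flutes there.
- **Extra test turn:** With the pawl still out, I turned the knob forward twice to feel for the bite, up to about 0.83 rad. The torque rose about 0.3 N m between 0.60 and 0.68 rad, so I take the bite as about 0.62. I then turned the knob back to about 0.04.
- **Pawl in and tightening:** I pushed the tab in until about 18 N gave no more travel. Then I tightened past the 0.17, 0.44 and 0.70 clicks. The clamp was slack after the first two and the torque was about 0.3 N m higher past the third, so I stopped and let go.

**Last checks:**
- From above, the tab matched its "in" outline, and the knob had run back from 0.76 to about 0.68–0.69 rad. The gripper was about 10 cm above its grip height with no contact force.
- The two ways of reading the final knob angle gave 0.666 and 0.711 rad.
- The clamp's hold at rest is inferred from the torque and angle. The resting angle is also about where the knob first ran back slack, so the image alone does not prove it is loaded.
- The lens cap and disc case looked unmoved in the wrist views. I did not check the remote, mug or screwdriver for movement.

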